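Bring the bench buffer up to polishing speed and hold it there

ROBOT

A 6-joint arm with a two-finger parallel gripper is mounted at the origin on a cart in front of the work surface, level with it; the furniture and walls round the work are solid. World frame = base frame: x ahead of the robot, y to its left, z up, the work surface at z = 0. Lengths are in mm, angles in rad, forces in N, time in s.
With the tool pointing down it reaches from about 275 to 750 mm from the base axis. Payload 10.2 kg.
Tool frame: the origin (TCP) lies at the very end of the fingers, on their centre line; the grasp point (between the pads) lies 19 mm behind it; z points along the fingers, y is the line along which they close (so a half turn about z gives the same grasp; the last joint's range is limited). The gripper opens to 88 mm and grips with 3 to 60 N. Pads are 18 mm wide; open, the fingers measure 123 mm over their backs; the gripper's body (75 mm by 187 mm) begins 45 mm behind the grasp point.
Start: joints at [-1.374, 0.313, 1.498, -0, 1.331, -0.223], TCP at [213.967, -479.426, 238.72] pointing down, gripper open.
Joint ranges: [-2.94, 2.94], [-0.97, 2.17], [0.19, 2.56], [-1.23, 4.37], [0.02, 3.11], [-2.88, 2.88]. Speed limits (rad/s): [2.39, 2.39, 3.01, 3.14, 3.14, 3.14].

INTERFACE

Orientations are given as [roll, pitch, yaw] about the fixed x, y, z axes, in that order (R = Rz(yaw) Ry(pitch) Rx(roll)).
In Python, from plant import * gives the robot as it stands.
- The arm moves only by the tool step_arm, never from a script. Its argument "rows" is a list of rows, each a list of 3 entries, a list of its own where there are three numbers: the shift along the tool's x, y, z each as a share of 0.2 m, from -1 to 1, then the turn, a rotation vector about the tool's x, y, z each as a share of 2 rad, from -1 to 1, then the finger opening in mm, from 0 to 88.1. A call has 1 to 12 rows; each row is the pose to reach, as a shift and turn from the pose commanded when the call began, along the tool's axes at that moment; what a row does not reach only later rows make up. A row lasts 1/8 s, in which the tool goes at most 62.5 mm and 10.7 degrees, less where a joint would pass 70% of its speed; a pose out of reach is approached as far as the arm can. A call with a number of a shift or a turn outside -1 to 1 is refused whole. A call with a gripper value outside its range is refused whole. The fingers move at their own pace and stop on an object; "squeeze" is the grip in N (left out, the last holds). Time passes only in rows, so rows that repeat a pose let the fingers close. It gives the time, the measured TCP pose, the force, the opening and the grip force at its end, in the units of the state.
- get_obs(): the state, without advancing time (a new reading comes with each control period).
- camera(name): name is "side" or "top" or "wrist"; returns the picture (420x560x3 uint8, red, green, blue); there is no depth.
- camera_params(name): a dict with "vfov" (degrees; the focal length in pixels is half the picture's height over the tangent of half this angle, whatever the lens; pixels are square), "cx", "cy" (the principal point, pixels), "k1" (the pictures are not rectified: a ray, as slopes to the right and down, at radius r is drawn at 1 + k1 r^2 times it, then the intrinsics apply), "world_from_camera" (4x4, takes a point from camera to world coordinates). Camera axes: x right, y down, z forward; pixel columns grow to the right and rows downward; lengths in mm; the calibration is good to about 2 mm. A picture is of the moment at which its call begins: read the wrist's pose just before it. camera_params takes no time and is no camera call; for the wrist camera it gives the pose at the moment of the call.
- close_job(): hands the job in; it is judged then, once.
Trained networks look in the newest picture that a camera, given by its name, has taken for a name from the list of things; names that differ only in an ending like _2 or _b are one class to them, and where a whole thing is asked for, a point or a joint stands for the part that bears it (a point fixed in the world has none). Each returns a list of dicts, best first, with "p" (0 to 1); they miss things now and then, are a little off and sometimes report something else, mostly with a low value. They report only what shows in the picture. A call takes as long as a camera call.
- outline_of(camera, target): "region" (420x560 bool, what is visible of it) and "extent" ([left, top, right, bottom] in pixels, round what is visible of it).
The state is a dict: "time_s": time; "q": joint angles; "dq": joint speeds; "tau": joint torques, N m; "position": TCP position; "orientation": TCP orientation; "wrist_force": force on the tool from outside, world axes, zero at the start; "ft_torque": the same for the moment, N m; "finger_gap": opening from 0.0 (shut) to 1.0 (fully open); "grasp_force": force on a finger pad.
Only numpy, scipy, OpenCV 4.12 (cv2) and the standard library are available. Lean on these libraries where they do the work, as an engineer would, in place of code of your own. Each camera call takes 0.05 s, during which the arm holds its last target. There are 200 camera calls.

TASK

Switch on the little bench buffer: press its hinged pedal all the way down to the stop and let it spring up again. Then turn the speed dial clockwise by its upright handle, past the first two clicks to the third (the mark with three studs), without pushing it on to the end stop, and keep holding it there against its return spring: the program finishes while the fingers still hold the dial. Leave the other things on the desk where they are.

Things in the scene. Friction and masses are not known exactly. Their poses are not given: they have to be found in the camera images.
- buffer: bench buffer, fixed: grey box 187 (x, -92 to +95 of the origin) x 130 (y) x 50 mm high; a silver motor lies along y on its rear (x +35 to +86, up to 108 mm above the desk), felt wheel on its right. Origin on the desk below the dial's axis; -x is its front with the dial marks, +y its left. Stands left or right of the pedal, turned up to 0.35 rad
- dial_axis (a point): point on the dial's upright turning axis at the box's top face, 50 mm above the desk; the axes are the buffer's
- dial (a joint): dial angle, rad, growing clockwise seen from above. 0 = rest (plain bar mark); clicks at 0.35 (one stud), 0.70 (two studs), 1.05 (three studs); end stop 1.40. A spring of 0.12 N m at rest plus 0.12 N m/rad always drives it back to 0 (about 5 N at the handle at the third click); the clicks add a ripple of 0.08 N m, too weak to hold the dial anywhere
- dial_grip (a point): on the dial's handle, a black upright round peg 14 mm thick on the dial's lever, 46 mm from the dial's axis; free to grip or push from 72 to 109 mm above the desk, this point at 95 mm. At rest the lever points from the axis to the buffer's front right, along (-0.825, -0.565) in the buffer's x, y; turning takes it through the front to the front left
- pedal_base: base of the switch pedal, fixed to the desk: a dark plate 118 (x) x 80 (y) x 12 mm. Origin below its centre on the desk; the pedal is hinged at its far end (+x 45 mm, 26 mm above the desk) and rises towards -x. Turned by up to 0.4 rad
- pedal (a joint): angle of the pedal in rad: 0 = up (rest), 0.24 = down on its stop. A spring pushes it up: about 2 N at the pad at rest, 5.5 N at the stop; it returns to 0 when let go
- pedal_pad (a point): point to press, on the top of the pedal's ribbed pad, 75 mm from the hinge, mid width. The pedal plate is 95 x 64 x 8 mm; the point is 53 mm above the desk at rest and 18 mm lower with the pedal at its stop
- bead_pot: bystander: small round pot of beads with a flat lid, 36 mm wide, 33 mm high, loose; origin under its centre
- thread_spool: bystander: thread spool 24 mm wide, 32 mm high, standing, loose; origin under its centre
- tape_roll: bystander: roll of tape lying flat, 96 mm wide, 25 mm high, loose; origin under its centre
- tub_low: bystander: open white tub 76 x 76 x 41 mm, loose; origin under its centre
- bench_block: bystander: polished steel block 60 x 60 x 15 mm, loose; origin under its centre

How it is judged (in metres and radians):
On the way, in this order (a step that is already met when the one before it is completed fails the run):
1. the pedal is down on its stop (value of joint pedal above 0.215 rad), for 0.2 s.
2. the pedal is up again (value of joint pedal below 0.04 rad), for 0.1 s.
3. the fingers hold the dial at the third click (value of joint dial between 0.92 and 1.18 rad and contact force between the fingers and dial above 1 N), for 0.3 s.
At the end, for the whole second after the job is handed in: The fingers still hold the dial (over 1 N) at the third click, 1.05 rad within 0.13 rad, at rest (under 0.15 rad/s), and the pedal is up (under 0.04 rad) (all of step 3 and velocity of joint dial between -0.15 and 0.15 rad/s and value of joint pedal below 0.04 rad); the arm keeps its last pose, push and grip.
It fails at once if the dial is pushed on to its end stop (past 1.30 rad) (value of joint dial above 1.3 rad).
It fails at once if a bystander is moved by more than 25 mm (distance of any of bead_pot, thread_spool, tape_roll, bench_block, tub_low from where it was at the start of the episode above 0.025 m).
It also fails if it takes over 48 s, if anything falls off the work surface, if the arm or the gripper's body presses on something with over 40 N, if the wrist force passes 120 N, or if a joint passes its speed limit or range.

## Working session

There is one attempt and no reset: what is moved stays moved. The work goes in short steps, Python scripts to look and compute and a tool call to move; the robot and the scene stay as the last step left them, time stands still between calls to the robot, and variables do not carry over. Pictures are saved under pics/ and viewed, at most 10 in all, crops included, and the job is handed in when it is done.

Besides the shell and the picture viewer there is one more tool, called after "Request:" by a JSON object that holds its "api" and its "payload", one argument or row to a line. step_arm: Moves the arm, as the interface text tells. Shift numbers are shares of 0.2 m and turn numbers shares of 2 rad, none past 1 either way. Its arguments: {"type":"object","properties":{"rows":{"type":"array","items":{"type":"array"}},"squeeze":{"type":"number"}},"required":["rows"]}

```bash
mkdir -p pics
cat > h.py <<'E'
from plant import *
import numpy as np, cv2
from scipy.spatial.transform import Rotation as R
def K(p):
    f=210/np.tan(np.radians(p["vfov"])/2); return f
def proj(p,P):
    T=np.linalg.inv(np.array(p["world_from_camera"]));P=np.atleast_2d(P)
    c=P@T[:3,:3].T+T[:3,3]; s=c[:,:2]/c[:,2:]; r2=(s**2).sum(1,keepdims=True)
    return s*(1+p["k1"]*r2)*K(p)+[p["cx"],p["cy"]]
def unproj(p,uv,z):
    uv=np.atleast_2d(np.array(uv,float)); d=(uv-[p["cx"],p["cy"]])/K(p); s=d.copy()
    for _ in range(30): s=d/(1+p["k1"]*(s**2).sum(1,keepdims=True))
    T=np.array(p["world_from_camera"]); r=np.c_[s,np.ones(len(s))]@T[:3,:3].T
    return T[:3,3]+r*((z-T[2,3])/r[:,2:])
E
python3 - <<'E'
from h import *
o=get_obs();print(o)
for n in("top","side"):
    im=camera(n);cv2.imwrite(f"pics/{n}0.png",im[:,:,::-1]);np.save(f"{n}0.npy",im)
    p=camera_params(n);print(n,p)
    for t in("buffer","pedal","pedal_base","dial","bead_pot","thread_spool","tape_roll","tub_low","bench_block"):
        for r in outline_of(n,t)[:1]:
            ys,xs=np.nonzero(r["region"]);c=[xs.mean(),ys.mean()];print(t,round(r["p"],2),r["extent"],np.round(c),np.round(unproj(p,c,20)[0]))
            np.save(f"{n}_{t}.npy",r["region"])
E
```

```text
{'time_s': 0.0, 'q': array([-1.37440200e+00,  3.13426946e-01,  1.49841359e+00, -2.04511812e-05,
        1.33098489e+00, -2.23398164e-01]), 'dq': array([-5.47803662e-05, -1.92619059e-04, -4.45486177e-04,  3.68634412e-04,
       -1.10618382e-04, -1.53758971e-03]), 'tau': array([ 4.57705419e-04, -4.02206790e+01, -2.52265638e+01,  6.94850343e-02,
        3.52726551e-02, -1.21058270e-04]), 'position': array([ 213.91246508, -479.18421333,  238.18170691]), 'orientation': array([-3.14038612e+00, -2.53747225e-04,  4.19797210e-01]), 'wrist_force': array([ 0.01314261, -0.06438466, -0.95181585]), 'ft_torque': array([0.01570001, 0.00168928, 0.01555585]), 'grasp_force': 0.0, 'finger_gap': 1.0020475737046703}
top {'vfov': 53.924850121052586, 'cx': 274.0569225587059, 'cy': 207.09592576135233, 'k1': -0.12529761497944097, 'world_from_camera': array([[ 2.21085845e-02, -9.94924232e-01,  9.81681404e-02,
         3.44846414e+02],
       [-9.99741041e-01, -2.14719595e-02,  7.53693058e-03,
         3.46918943e+00],
       [-5.39081253e-03, -9.83093498e-02, -9.95141302e-01,
         1.39472108e+03],
       [
[... 953 characters left out ...]
9376243e+03],
       [-1.12810709e-02, -8.08270852e-01, -5.88702784e-01,
         9.57675806e+02],
       [ 0.00000000e+00,  0.00000000e+00,  0.00000000e+00,
         1.00000000e+00]])}
buffer 0.95 [243.1, 253.6, 322.5, 312.7] [284. 286.] [ 533. -208.   20.]
pedal 0.8 [271.4, 162.8, 298.8, 181.5] [284. 172.] [527. 328.  20.]
pedal_base 0.59 [265.6, 166.0, 303.0, 193.0] [284. 178.] [528. 293.  20.]
dial 0.82 [261.6, 264.7, 288.4, 288.8] [277. 277.] [ 514. -174.   20.]
thread_spool 0.41 [248.4, 219.1, 253.9, 229.5] [251. 224.] [435.  48.  20.]
tape_roll 0.9 [252.2, 343.0, 296.0, 385.8] [273. 360.] [ 509. -434.   20.]
bench_block 0.83 [301.5, 332.2, 330.0, 356.3] [315. 344.] [ 602. -390.   20.]
```

View pics/top0.png

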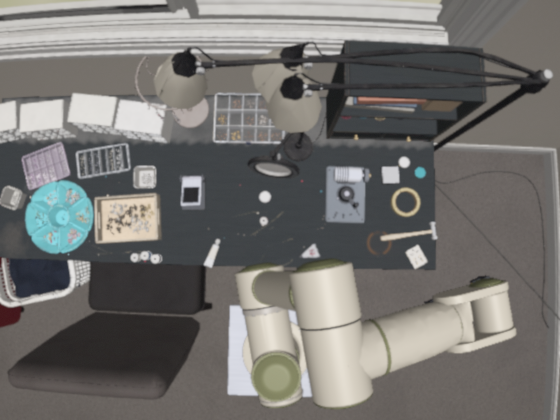

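View pics/side0.png

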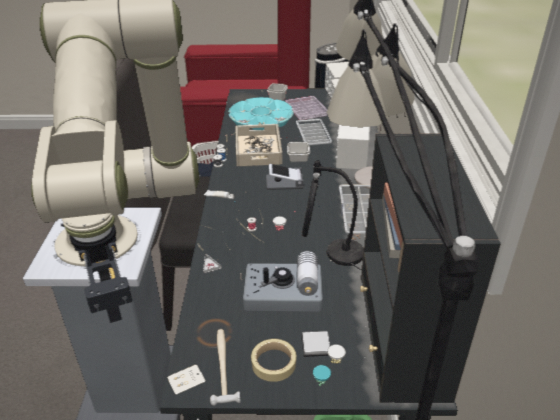

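The top view has the buffer at about (345,193), the pedal at (191,191), the pot and spool at (265,197) and (264,221), and a gooseneck lamp at about (273,168). The side view agrees: buffer (284,286), pedal (284,175). Next I'll fit the poses from the masks.

```bash
cat >> h.py <<'E'
from scipy.optimize import minimize, differential_evolution
def box(x0,x1,y0,y1,z0,z1): return np.array([[x,y,z] for x in(x0,x1) for y in(y0,y1) for z in(z0,z1)],float)
def place(P,q): 
    c,s=np.cos(q[2]),np.sin(q[2]); return np.c_[P[:,0]*c-P[:,1]*s+q[0],P[:,0]*s+P[:,1]*c+q[1],P[:,2]]
def mask(p,parts,q,S=4):
    m=np.zeros((420*S,560*S),np.uint8)
    for P in parts:
        h=cv2.convexHull((proj(p,place(P,q))*S+S/2).astype(np.float32)); cv2.fillConvexPoly(m,np.round(h).astype(np.int32),1)
    return cv2.resize(m.astype(np.float32),(560,420),interpolation=cv2.INTER_AREA)
def fit(views,parts,q0,w):
    def c(q):
        t=0
        for p,r in views:
            m=mask(p,parts,q); t+=1-np.minimum(m,r).sum()/np.maximum(m,r).sum()
        return t
    r=differential_evolution(c,[(a-b,a+b) for a,b in zip(q0,w)],maxiter=25,popsize=8,seed=1,tol=1e-6)
    return r.x,r.fun
a=.24
hx,hz=45,26
# pedal plate: hinge (45,26), pad point 75mm from hinge at z 53
def pedal_parts():
    th=np.arcsin((53-26-4)/75.); out=[]
    P=box(-95,0,-32,32,-4,4); c,s=np.cos(th),np.sin(th)
    return [box(-59,59,-40,40,0,12), np.c_[P[:,0]*c-P[:,2]*s*1+45,P[:,1],-P[:,0]*s+P[:,2]*c+26]]
def buf_parts():
    t=np.linspace(0,2*np.pi,24); cy=lambda y0,y1:np.vstack([np.c_[60.5+25.5*np.cos(t),0*t+y,82.5+25.5*np.sin(t)] for y in(y0,y1)])
    return [box(-92,95,-65,65,0,50),cy(-40,50)]
E
python3 - <<'E'
from h import *
pt,ps=camera_params("top"),camera_params("side")
L=lambda n:np.load(n+".npy").astype(np.float32)
qb={}
for nm,v in(("both",[(pt,L("top_buffer")),(ps,L("side_buffer"))]),("side",[(ps,L("side_buffer"))])):
    q,f=fit(v,buf_parts(),[530,-222,0],[40,40,.4]);print("buf",nm,q.round(3),round(f,3)); qb[nm]=q
u=np.maximum(L("side_pedal"),L("side_pedal_base"))
qp,f=fit([(pt,L("top_pedal")),(ps,u)],pedal_parts(),[528,295,0],[40,40,.45]);print("ped",qp.round(3),f)
# lamp
def ray(p,uv):
    a=unproj(p,uv,0)[0];b=unproj(p,uv,300)[0];return a,(b-a)
def tri(u1,u2):
    a,d=ray(pt,u1);b,e=ray(ps,u2);s=np.linalg.lstsq(np.c_[d,-e],b-a,rcond=None)[0];return (a+d*s[0]),(b+e*s[1])
print("lamp top",tri((290,168),(318,165)),"head low",tri((255,172),(307,233)))
for n,p,im in(("top",pt,np.load("top0.npy")),("side",ps,np.load("side0.npy"))):
    big=cv2.resize(im[:,:,::-1],None,fx=4,fy=4,interpolation=cv2.INTER_CUBIC)
    outs=[]
    for parts,q in((buf_parts(),qb["both"]),(pedal_parts(),qp)):
        for P in parts:
            h=cv2.convexHull((proj(p,place(P,q))*4+2).astype(np.float32));cv2.polylines(big,[h.astype(np.int32)],1,(0,0,255),1)
        c=(proj(p,np.array([[q[0],q[1],30]]))[0]*4).astype(int);outs.append(big[c[1]-200:c[1]+200,c[0]-200:c[0]+200])
    cv2.imwrite(f"pics/fit_{n}.png",np.hstack(outs))
E
```

```text
buf both [ 5.27088e+02 -2.20070e+02 -1.90000e-02] 0.162
buf side [ 5.28549e+02 -2.11732e+02 -2.20000e-02] 0.086
ped [5.27022e+02 3.00414e+02 7.60000e-02] 0.4168381690979004
lamp top (array([569.13459443, -30.26931256, 251.04597951]), array([616.35762824, -27.73134802, 260.23210339])) head low (array([608.93807367,  84.17957054, -38.11666469]), array([598.18292928,  83.04214194, -40.16305565]))
```

View pics/fit_top.png

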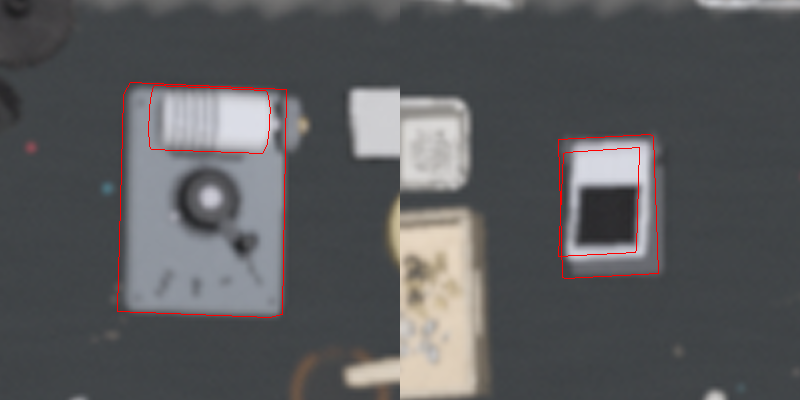

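View pics/fit_side.png

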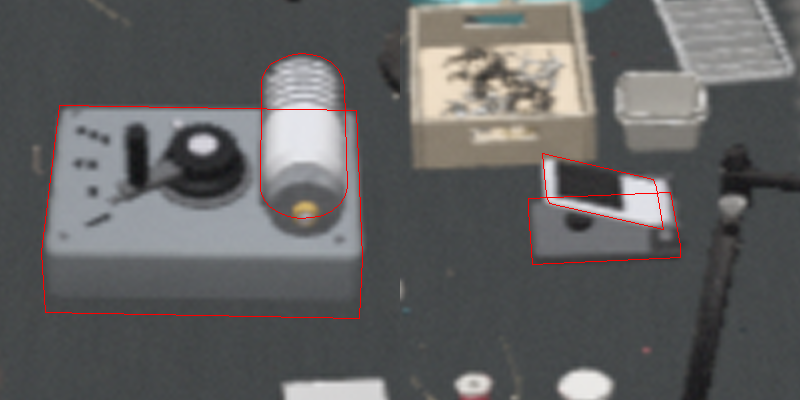

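Request:
{"api": "step_arm", "payload": {
  "rows": [
    [[0.66,-0.745,0],[0,0,0.21],0],
    [[0.66,-0.745,0],[0,0,0.21],0],
    [[0.66,-0.745,0],[0,0,0.21],0],
    [[0.66,-0.745,0],[0,0,0.21],0]
  ],
  "squeeze": 10
}}

```text
time_s: 1.5
position: [274.4, -287.1, 239.1]
orientation: [3.141, -0.0, 0.002]
wrist_force: [-0.1, -0.8, -0.1]
finger_gap: 0.569
grasp_force: 0.0
```

Request:
{"api": "step_arm", "payload": {
  "rows": [
    [[0.4,-1,0],[0,0,0],0],
    [[0.4,-1,0],[0,0,0],0],
    [[0.4,-1,0],[0,0,0],0],
    [[0.4,-1,0],[0,0,0],0]
  ]
}}

```text
time_s: 2.0
position: [354.6, -87.8, 239.0]
orientation: [3.141, -0.001, 0.002]
wrist_force: [-0.9, 0.0, -0.1]
finger_gap: 0.117
grasp_force: 0.0
```

Request:
{"api": "step_arm", "payload": {
  "rows": [
    [[0,-1,0],[0,0,0],0],
    [[0,-1,0],[0,0,0],0],
    [[0,-1,0],[0,0,0],0],
    [[0,-1,0],[0,0,0],0]
  ]
}}

```text
time_s: 2.5
position: [353.8, 112.9, 238.8]
orientation: [-3.141, -0.0, 0.005]
wrist_force: [-0.4, -0.3, -0.1]
finger_gap: 0.004
grasp_force: 0.0
```

Request:
{"api": "step_arm", "payload": {
  "rows": [
    [[0.3,-0.95,0],[0,0,0],0],
    [[0.3,-0.95,0],[0,0,0],0],
    [[0.3,-0.95,0],[0,0,0],0],
    [[0.3,-0.95,0],[0,0,0],0],
    [[0.3,-0.95,0],[0,0,0],0]
  ]
}}

```text
time_s: 3.12
position: [414.5, 299.6, 238.3]
orientation: [3.141, 0.001, -0.0]
wrist_force: [-0.5, 0.1, 0.5]
finger_gap: 0.005
grasp_force: 0.0
```

```bash
cat > look.py <<'E'
from h import *
import sys
n,names=sys.argv[1],sys.argv[2:]
o=get_obs();print(o["time_s"],o["position"],o["orientation"])
p=camera_params("wrist");im=camera("wrist");cv2.imwrite(f"pics/{n}.png",im[:,:,::-1]);np.save(n+".npy",im)
import pickle;pickle.dump(p,open(n+".pkl","wb"))
print(np.round(p["world_from_camera"],2).tolist())
for t in names:
    for r in outline_of("wrist",t)[:1]: print(t,r["p"],r["extent"]);np.save(n+"_"+t+".npy",r["region"])
E
python3 look.py w1 pedal pedal_base
```

```text
3.125 [414.52513334 299.60842142 238.2737862 ] [ 3.14088211e+00  6.30194182e-04 -4.29361318e-04]
[[0.0, -0.95, -0.32, 498.74], [-1.0, 0.0, -0.0, 300.37], [0.0, 0.32, -0.95, 385.17], [0.0, 0.0, 0.0, 1.0]]
pedal 0.97 [254.7, 25.6, 317.9, 132.8]
pedal_base 0.64 [246.3, 20.6, 321.3, 138.8]
```

View pics/w1.png

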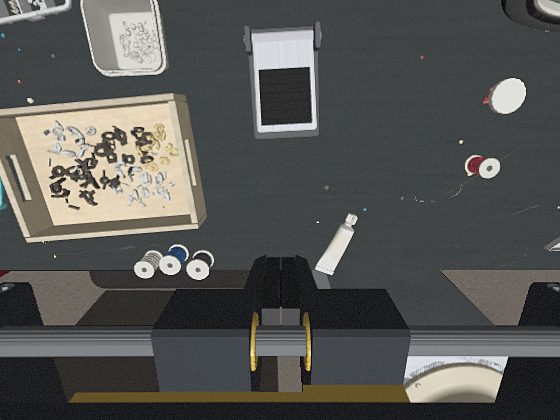

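The wrist view shows the black ribbed pad with corners near (258,68), (312,68), (317,124) and (260,126), and the base front edge running from (254,137) to (319,135).

Run:
```python
from h import *
import pickle;p=pickle.load(open("w1.pkl","rb"))
print("pad",unproj(p,[(258,68),(312,68),(317,124),(260,126),(286.7,96.5)],53).round(1))
print("base front",unproj(p,[(254,137),(319,135)],12).round(1))
L=lambda n:np.load(n+".npy").astype(np.float32)
q,f=fit([(p,L("w1_pedal"))],pedal_parts()[1:],[527,298,0],[30,30,.45]);print(q,f)
q,f=fit([(p,np.maximum(L("w1_pedal"),L("w1_pedal_base")))],pedal_parts(),[527,298,0],[30,30,.45]);print(q,f)
```

```text
pad [[542.  322.6  53. ]
 [542.  268.1  53. ]
 [487.9 260.9  53. ]
 [485.9 321.8  53. ]
 [515.3 293.4  53. ]]
base front [[471.4 332.   12. ]
 [473.8 253.1  12. ]]
[5.34707614e+02 2.95887066e+02 5.66434938e-02] 0.09451049566268921
[5.29266643e+02 2.96086223e+02 5.04343476e-02] 0.03792029619216919
```

Request:
{"api": "step_arm", "payload": {
  "rows": [
    [[0.43,0.03,0.3],[0,0,0],0],
    [[0.43,0.03,0.6],[0,0,0],0],
    [[0.43,0.03,0.88],[0,0,0],0],
    [[0.43,0.03,0.88],[0,0,0],0],
    [[0.43,0.03,0.88],[0,0,0],0]
  ]
}}

```text
time_s: 3.9
position: [499.6, 293.0, 61.9]
orientation: [3.141, 0.002, -0.002]
wrist_force: [-0.0, 0.3, 0.1]
finger_gap: 0.008
grasp_force: 0.0
```

Request:
{"api": "step_arm", "payload": {
  "rows": [
    [[0,0,0.04],[0,0,0],0],
    [[0,0,0.07],[0,0,0],0],
    [[0,0,0.1],[0,0,0],0],
    [[0,0,0.12],[0,0,0],0],
    [[0,0,0.13],[0,0,0],0],
    [[0,0,0.13],[0,0,0],0]
  ]
}}

```text
time_s: 4.65
position: [499.7, 294.5, 36.7]
orientation: [3.142, 0.0, -0.0]
wrist_force: [-2.9, -1.1, 4.3]
finger_gap: 0.005
grasp_force: 1.9
```

Force 4.3 N is near the stop but still spring. I'll go slightly further down.

Request:
{"api": "step_arm", "payload": {
  "rows": [
    [[0,0,0.01],[0,0,0],0],
    [[0,0,0.02],[0,0,0],0],
    [[0,0,0.03],[0,0,0],0],
    [[0,0,0.03],[0,0,0],0],
    [[0,0,0.03],[0,0,0],0],
    [[0,0,0.03],[0,0,0],0]
  ]
}}

```text
time_s: 5.4
position: [499.8, 294.5, 32.6]
orientation: [-3.142, -0.0, 0.0]
wrist_force: [-11.2, -3.0, 22.3]
finger_gap: 0.001
grasp_force: 11.4
```

On the stop at 22 N, held for over 0.3 s. Releasing and heading to the buffer.

Request:
{"api": "step_arm", "payload": {
  "rows": [
    [[0,0,-0.2],[0,0,0],0],
    [[0,0,-0.5],[0,0,0],0],
    [[-0.2,0,-0.8],[0,0,0],30],
    [[-0.5,0,-1],[0,0,0],50],
    [[-0.7,0,-1],[0,0,0],50],
    [[-0.7,0,-1],[0,0,0],50]
  ]
}}

```text
time_s: 6.15
position: [358.1, 294.7, 231.9]
orientation: [-3.141, -0.003, 0.002]
wrist_force: [-0.1, -0.6, 0.1]
finger_gap: 0.432
grasp_force: 0.0
```

Request:
{"api": "step_arm", "payload": {
  "rows": [
    [[0,1,0],[0,0,0],50],
    [[0,1,0],[0,0,0],50],
    [[0,1,0],[0,0,0],50],
    [[0,1,0],[0,0,0],50]
  ]
}}

```text
time_s: 6.65
position: [360.8, 91.4, 230.5]
orientation: [3.141, -0.001, -0.005]
wrist_force: [0.5, 0.6, -0.3]
finger_gap: 0.567
grasp_force: 0.0
```

Request:
{"api": "step_arm", "payload": {
  "rows": [
    [[0,1,0],[0,0,0],50],
    [[0,1,0],[0,0,0],50],
    [[0,1,0],[0,0,0],50],
    [[0,1,0],[0,0,0],50]
  ]
}}

```text
time_s: 7.15
position: [360.3, -108.4, 230.4]
orientation: [3.141, 0.0, -0.004]
wrist_force: [0.1, 0.7, 0.4]
finger_gap: 0.569
grasp_force: 0.0
```

Request:
{"api": "step_arm", "payload": {
  "rows": [
    [[0.1,0.6,0],[0,0,0],50],
    [[0.1,0.6,0],[0,0,0],50],
    [[0.1,0.6,0],[0,0,0],50],
    [[0.1,0.6,0],[0,0,0],50]
  ]
}}

```text
time_s: 7.65
position: [380.3, -224.5, 230.3]
orientation: [-3.141, 0.001, 0.001]
wrist_force: [-0.2, 0.0, 0.3]
finger_gap: 0.569
grasp_force: 0.0
```

```bash
python3 look.py w2 buffer dial
python3 - <<'E'
from h import *
import pickle
im=camera("top");a=np.load("top0.npy")
p=pickle.load(open("w2.pkl","rb"))
L=lambda n:np.load(n+".npy").astype(np.float32)
print(fit([(p,L("w2_buffer"))],buf_parts(),[527,-217,0],[30,30,.4]))
E
```

```text
7.65 [ 380.26213632 -224.53559726  230.27284238] [-3.14061632e+00  5.41714127e-04  8.73927609e-04]
[[0.0, -0.95, -0.32, 464.48], [-1.0, -0.0, 0.0, -223.89], [-0.0, 0.32, -0.95, 377.19], [0.0, 0.0, 0.0, 1.0]]
buffer 0.73 [206.6, 0.0, 344.0, 142.2]
dial 0.77 [244.8, 11.0, 311.9, 104.3]
(array([ 5.28260691e+02, -2.15725136e+02, -6.42453682e-03]), np.float64(0.02725309133529663))
```

View pics/w2.png

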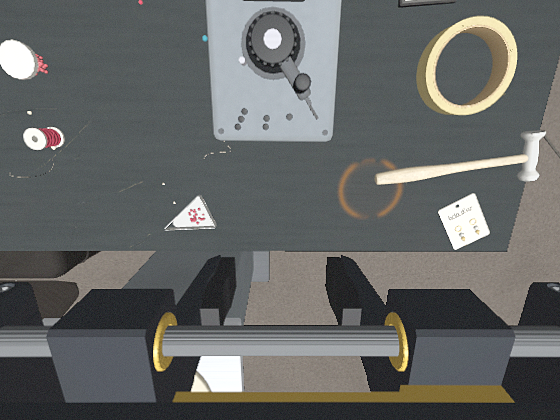

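Wrist view: the peg top is at about (302,83), the hub at (273,38), the front edge runs from (214,141) to (333,141), and the rest bar goes from (309,99) to (317,118).

Run:
```python
from h import *
import pickle
p=pickle.load(open("w2.pkl","rb"))
print("front top",unproj(p,[(214,141),(333,141)],50).round(1))
print("peg top",unproj(p,(302.5,82),109).round(1))
print("bar",unproj(p,[(309,99),(317,118)],50).round(1))
print("three-stud",unproj(p,[(244,112),(240,119),(237,126)],50).round(1))
print("hub",unproj(p,(273,39),75).round(1))
for q in([528.3,-215.7,-.006],[528,-217,-.02]):
    print("pred peg top px",proj(p,place(np.array([[-.825*46,-.565*46,109],[-.825*46,-.565*46,72],[-92,-65,50],[-92,65,50]]),q)).round(1).tolist())
```

```text
front top [[ 436.3 -152.6   50. ]
 [ 436.5 -280.1   50. ]]
peg top [[ 489. -242.  109.]]
bar [[ 478.4 -253.    50. ]
 [ 459.9 -262.    50. ]]
three-stud [[ 465.7 -185.9   50. ]
 [ 458.8 -181.4   50. ]
 [ 451.7 -178.    50. ]]
hub [[ 527.3 -217.    75. ]]
pred peg top px [[301.9, 80.5], [299.2, 84.6], [333.0, 141.5], [211.7, 140.6]]
pred peg top px [[302.8, 81.3], [300.0, 85.3], [333.0, 142.7], [211.6, 140.0]]
```

Request:
{"api": "step_arm", "payload": {
  "rows": [
    [[0.3,0.09,0.1],[0,0,0],50],
    [[0.55,0.09,0.25],[0,0,0],50],
    [[0.55,0.09,0.4],[0,0,0],50],
    [[0.55,0.09,0.5],[0,0,0],50],
    [[0.55,0.09,0.63],[0,0,0],50],
    [[0.55,0.09,0.76],[0,0,0],50],
    [[0.55,0.09,0.76],[0,0,0],50],
    [[0.55,0.09,0.76],[0,0,0],50]
  ]
}}

```text
time_s: 8.85
position: [490.3, -243.6, 79.9]
orientation: [3.141, -0.001, 0.0]
wrist_force: [-1.3, -1.5, 0.4]
finger_gap: 0.567
grasp_force: 0.0
```

Request:
{"api": "step_arm", "payload": {
  "rows": [
    [[0,0,0],[0,0,0],10],
    [[0,0,0],[0,0,0],0],
    [[0,0,0],[0,0,0],0],
    [[0,0,0],[0,0,0],0],
    [[0,0,0],[0,0,0],0],
    [[0,0,0],[0,0,0],0],
    [[0,0,0],[0,0,0],0]
  ],
  "squeeze": 20
}}

```text
time_s: 9.72
position: [489.8, -242.7, 78.8]
orientation: [-3.14, 0.0, -0.0]
wrist_force: [0.7, 5.6, 2.4]
finger_gap: 0.152
grasp_force: 20.0
```

Run:
```python
from h import *
o=get_obs();print(o["position"],o["wrist_force"],o["finger_gap"],o["grasp_force"])
A=np.array([528,-216.5])
for k in np.arange(0,1.06,.105):
    a=np.pi+.6003-.008-k; d=46*np.array([np.cos(a),np.sin(a)])+A-[490,-242.3]; print(round(k,3),(d[0]/200).round(3),(-d[1]/200).round(3))
```

```text
[ 489.75866715 -242.72540908   78.79573542] [0.68685505 5.62507101 2.43974796] 0.15165724356633867 20.000118669122458
0.0 -0.001 -0.001
0.105 -0.013 -0.021
0.21 -0.023 -0.043
0.315 -0.031 -0.066
0.42 -0.037 -0.09
0.525 -0.039 -0.114
0.63 -0.04 -0.138
0.735 -0.038 -0.162
0.84 -0.033 -0.185
0.945 -0.026 -0.208
1.05 -0.016 -0.231
```

Request:
{"api": "step_arm", "payload": {
  "rows": [
    [[-0.013,-0.021,0],[0,0,0],0],
    [[-0.023,-0.043,0],[0,0,0],0],
    [[-0.031,-0.066,0],[0,0,0],0],
    [[-0.037,-0.09,0],[0,0,0],0],
    [[-0.039,-0.114,0],[0,0,0],0],
    [[-0.04,-0.138,0],[0,0,0],0],
    [[-0.038,-0.162,0],[0,0,0],0],
    [[-0.033,-0.185,0],[0,0,0],0],
    [[-0.026,-0.208,0],[0,0,0],0],
    [[-0.016,-0.231,0],[0,0,0],0],
    [[-0.016,-0.231,0],[0,0,0],0],
    [[-0.016,-0.231,0],[0,0,0],0]
  ]
}}

```text
time_s: 11.22
position: [485.8, -198.3, 78.7]
orientation: [3.14, 0.002, -0.0]
wrist_force: [-5.0, -5.7, 0.0]
finger_gap: 0.151
grasp_force: 20.0
```

```bash
python3 look.py w3
python3 - <<'E'
from h import *
o=get_obs();print(o["wrist_force"],o["finger_gap"],o["grasp_force"])
P=o["position"]; print("dial est",np.pi+.5923-(np.arctan2(P[1]+216.5,P[0]-528)%(2*np.pi)))
a=camera("wrist")[:260,100:460,::-1]; b=camera("side")[240:320,230:330,::-1]; c=camera("side")[140:200,250:325,::-1]
b=cv2.resize(b,(325,260),interpolation=3); c=cv2.resize(c,(325,260),interpolation=3)
cv2.imwrite("pics/chk.png",np.hstack([b,c]))
E
```

```text
11.225 [ 485.79435216 -198.33409267   78.6564659 ] [ 3.14003042e+00  1.58429339e-03 -3.33698010e-04]
[[0.0, -0.95, -0.32, 570.17], [-1.0, 0.0, -0.0, -197.42], [0.0, 0.32, -0.95, 225.52], [0.0, 0.0, 0.0, 1.0]]
[-5.0496605  -6.35941115 -0.16848352] 0.14901617078375734 19.998810393735766
dial est 0.9984513210461854
```

View pics/w3.png

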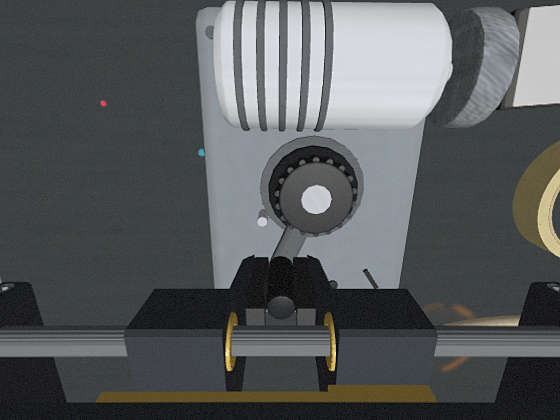

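View pics/chk.png

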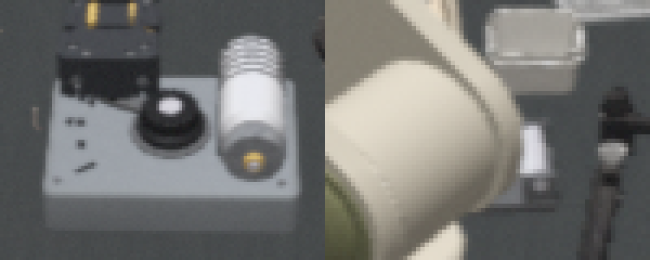

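The peg is held between the fingers. The hub cap is at (316,199), the base ring centre near (312,187), and the lever runs to the front left. The side crop shows the lever at the three-stud mark. I'll check the angle with this view.

Run:
```python
from h import *
import pickle
for n,cap,peg in(("w2",(273,39),(302.5,82)),("w3",(316,199),(281,306))):
    p=pickle.load(open(n+".pkl","rb"))
    pg=unproj(p,peg,109)[0]
    for z in(70,78,85):
        a=unproj(p,cap,z)[0]; d=pg-a
        print(n,z,a.round(1),pg.round(1),"len",np.hypot(*d[:2]).round(1),"dial",round(np.pi+.5923-np.arctan2(d[1],d[0])%(2*np.pi),3))
p=pickle.load(open("w3.pkl","rb"))
print("ring",unproj(p,(312,187),52).round(1), "bar",unproj(p,[(364,270),(377,288)],50).round(1))
```

```text
w2 70 [ 528.3 -216.9   70. ] [ 489. -242.  109.] len 46.6 dial 0.025
w2 78 [ 526.7 -217.1   78. ] [ 489. -242.  109.] len 45.1 dial 0.008
w2 85 [ 525.2 -217.3   85. ] [ 489. -242.  109.] len 43.8 dial -0.007
w3 70 [ 526.  -217.1   70. ] [ 485.9 -198.   109. ] len 44.4 dial 1.036
w3 78 [ 528.3 -216.1   78. ] [ 485.9 -198.   109. ] len 46.1 dial 0.995
w3 85 [ 530.3 -215.2   85. ] [ 485.9 -198.   109. ] len 47.6 dial 0.962
ring [[ 528.3 -216.7   52. ]] bar [[ 471.3 -253.4   50. ]
 [ 457.5 -263.4   50. ]]
```

The dial is at about 1.0 rad, so I'll nudge it roughly 2 mm further along the arc and hold.

Request:
{"api": "step_arm", "payload": {
  "rows": [
    [[0.003,-0.006,0],[0,0,0],0],
    [[0.005,-0.011,0],[0,0,0],0],
    [[0.005,-0.011,0],[0,0,0],0],
    [[0.005,-0.011,0],[0,0,0],0],
    [[0.005,-0.011,0],[0,0,0],0],
    [[0.005,-0.011,0],[0,0,0],0]
  ]
}}

```text
time_s: 12.18
position: [486.7, -196.4, 78.7]
orientation: [3.14, 0.002, -0.0]
wrist_force: [-5.2, -7.6, 0.3]
finger_gap: 0.152
grasp_force: 20.0
```

Run:
```python
from h import *
o=get_obs();P=o["position"];e=np.pi+.5923-(np.arctan2(P[1]+216.6,P[0]-528)%(2*np.pi))
print(P,e,np.hypot(P[0]-528,P[1]+216.6),o["wrist_force"],o["grasp_force"])
if 1.0<e<1.1 and o["grasp_force"]>5: print(close_job())
```

```text
[ 486.71574497 -196.42253056   78.68568417] 1.0469030623291964 45.95127839498227 [-5.23500413 -7.57469182  0.33914763] 19.998475620523095
the job is handed in; nothing more can be done
None
```

I pressed the pedal onto its stop (22 N) and let it go, then turned the dial to about 1.05 rad (third click) and handed the job in with the fingers holding it at 20 N; the pedal's return was not clearly visible in the last picture, and no verdict came back.

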